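Balance the maple caul on the spine former and hold it down in the green band

ROBOT

A 6-joint arm with a two-finger parallel gripper is mounted at the origin on a cart in front of the work surface, level with it; the furniture and walls round the work are solid. World frame = base frame: x ahead of the robot, y to its left, z up, the work surface at z = 0. Lengths are in m, angles in degrees, forces in N, time in s.
With the tool pointing down it reaches from about 0.275 to 0.725 m from the base axis. Payload 15.9 kg.
Tool frame: the origin (TCP) lies between the finger pads; the fingertips stand 25 mm ahead of it and the grasp point (between the pads) lies 6 mm ahead of it (tips_ahead is the distance from the TCP to the fingertips, in m); z points along the fingers, y is the line along which they close (so a half turn about z gives the same grasp; the last joint's range is limited). The gripper opens to 85 mm and grips with 20 to 120 N. Pads are 22 mm wide; open, the fingers measure 114 mm over their backs; the gripper's body (76 mm by 85 mm) begins 54 mm behind the grasp point. The pads swing forward as they close: fully open they stand 13 mm farther back than shut.
Start: joints at [75.344, 12.198, -1.971, 75.831, 0, 90], TCP at [0.127, 0.484, 0.256] pointing down, gripper open.
Joint ranges: [-170.91, 170.91], [-42.67, 98.43], [-65.05, 77.54], [-120.47, 116.71], [-90, 82.35], [-180, 180]. Speed limits (degrees/s): [108.29, 108.29, 136.94, 147.25, 180, 180].

INTERFACE

Orientations are given as a 3x3 rotation matrix whose columns are the frame's x, y, z axes.
In Python, from rig import * gives the robot as it stands.
- The arm moves only by the tool servo_tool, never from a script. Its argument "deltas" is a list of rows, each a list of 3 entries, a list of its own where there are three numbers: the shift along the tool's x, y, z in mm, then the turn, a rotation vector about the tool's x, y, z in degrees, then the opening in per cent of the stroke, from 0 (shut) to 100 (fully open). In form: [[[dx, dy, dz], [ax, ay, az], jaw], ...]. A call has 1 to 10 rows; each row is the pose to reach, as a shift and turn from the pose commanded when the call began, along the tool's axes at that moment; what a row does not reach only later rows make up. A row lasts 1/8 s, in which the tool goes at most 62.5 mm and 10.7 degrees, less where a joint would pass 70% of its speed; a pose out of reach is approached as far as the arm can. A call with a gripper value outside its range is refused whole. The fingers move at their own pace and stop on an object; "newtons" is the grip in N (left out, the last holds). Time passes only in rows, so rows that repeat a pose let the fingers close. It gives the time, the measured TCP pose, the force, the opening and the grip force at its end, in the units of the state.
- sense(): the state, without advancing time (a new reading comes with each control period).
- grab_frame(name): name is "scene" or "top" or "wrist"; returns the picture (480x640x3 uint8, red, green, blue); there is no depth.
- camera_info(name): a dict with "intrinsics" (3x3 intrinsics, pixels), "eye" and "orientation" of the camera in the world; the wrist camera has in their place "hand_eye" (4x4, takes a point from camera to tool coordinates, whose origin is the TCP and whose axes are the flange's). Camera axes: x right, y up, looking along -z (the intrinsics and any distortion apply to the point x, -y, -z); pixel columns grow to the right and rows downward; lengths in m; the calibration is good to about 2 mm. A picture is of the moment at which its call begins: read the wrist's pose just before it. camera_info takes no time and is no camera call.
- hand_in(): hands the job in; it is judged then, once.
The state is a dict: "time_s": time; "joint_pos": joint angles; "dq": joint speeds; "joint_torque": joint torques, N m; "tcp_pos": TCP position; "tcp_rot": TCP orientation; "wrist_force": force on the tool from outside, world axes, zero at the start; "torque": the same for the moment, N m; "opening": finger opening in m; "grip_force": force on a finger pad.
Only numpy, scipy, OpenCV 4.12 (cv2) and the standard library are available. Lean on these libraries where they do the work, as an engineer would, in place of code of your own. Each camera call takes 0.05 s, during which the arm holds its last target. There are 200 camera calls.

TASK

Lay the maple block flat, lengthwise and centred along the top of the rounded crown of the spring-loaded spine former, and let go so that it balances there level by itself. Then press it down with the fingertips against the spring until the black pointer stands in the green band of the scale, never as far down as the stop, and finish the program while still holding it pressed there. Leave the other things on the bench where they are.

Things in the scene. Friction and masses are not known exactly. Their poses are not given: they have to be found in the camera images.
- block: Maple block (the caul): plain pale wooden bar, 50 (its x) x 120 (its y) x 25 (its z) mm, about 0.08 kg, loose, lying flat on the bench to the right of the former. Origin: centre of its underside; z up.
- former: Spine former, a fixed device to the left of the block: plywood base 150 (its x) x 170 (its y) x 14 mm; grey housing 126 x 134 mm with open top, rim 70 mm above the bench; in it a sprung aluminium platen 104 x 112 mm, top face 98 mm above the bench, carrying a dark wooden crown (half-round bar) along the former's y. Origin: centre of the base's underside; z up.
- scale (a point): Middle of the green band, 7 mm high, 81 mm above the bench, on an upright white scale 30 mm wide, top 100 mm above the bench, at the front (-x) side of the former; a red band lies under it. The black pointer of the platen moves down beside and before it, from 92 mm above the bench when not pressed. Fixed to the former.
- crown (a point): Middle of the top line of the crown (a round of radius 50 mm, 110 mm long, 120 mm above the bench when not pressed), where the centre of the block's underside belongs; moves down with the platen. y runs along the crown (lay the block's y along it, either way round), x across it, z up. Laid 5 mm off across it, the block leans about 8 degrees.
- platen (a joint): Travel of the platen straight down, m: 0 = not pressed, 0.0075 to 0.0145 = pointer in the green band (middle 0.011), 0.020 = stop. The spring needs about 4 N to start moving and 0.8 N more per mm (about 13 N at 0.011, 20 N at the stop); released, it springs back up to 0.
- linen_tape: Roll of white linen tape on the near part of the blue mat, 66 mm across, 30 mm high; leave it alone. Origin: centre of underside.
- red_spool: Wooden spool of red thread, 41 mm across, 50 mm high, standing; leave it alone. Origin: centre of underside.
- brass_weight: The nearer brass weight with a knob, behind the former, 40 x 60 x 60 mm high; leave it alone. Origin: centre of underside.
- beeswax: The nearer yellow block of beeswax, right of the dark green tin, 36 x 52 x 19 mm; leave it alone. Origin: centre of underside.

How it is judged:
By the outcome, as a careful person would: the job done as asked, in the order asked, and still so for the second after the job is handed in, while the arm keeps its last pose, push and grip.
It also fails if it takes over 48 s, if anything falls off the work surface, if the arm or the gripper's body presses on something with over 40 N, if the wrist force passes 120 N, or if a joint passes its speed limit or range.

## Working session

There is one attempt and no reset: what is moved stays moved. The work goes in short steps, Python scripts to look and compute and a tool call to move; the robot and the scene stay as the last step left them, time stands still between calls to the robot, and variables do not carry over. Pictures are saved under pics/ and viewed, at most 10 in all, crops included, and the job is handed in when it is done.

Besides the shell and the picture viewer there is one more tool, called after "Call:" as name([rows], argument=value, ...), one row to a line, values as JSON. servo_tool: Moves the arm, as the interface text tells. Its arguments: {"type":"object","properties":{"deltas":{"type":"array"},"newtons":{"type":"number"}},"required":["deltas"]}

```bash
mkdir -p pics; ls
cat > h.py <<'E'
from rig import *
import numpy as np, cv2
def save(n,f): cv2.imwrite('pics/'+f,cv2.cvtColor(n,cv2.COLOR_RGB2BGR))
def ray(cam,px):
    c=camera_info(cam); K=np.array(c['intrinsics']); R=np.array(c['orientation']); e=np.array(c['eye'])
    d=np.linalg.inv(K)@np.array([px[0],px[1],1.]); d=R@np.array([d[0],-d[1],-d[2]]); return e,d
def onz(cam,px,z):
    e,d=ray(cam,px); return e+d*(z-e[2])/d[2]
def proj(cam,p):
    c=camera_info(cam); K=np.array(c['intrinsics']); R=np.array(c['orientation']); e=np.array(c['eye'])
    q=R.T@(np.array(p)-e); q=K@np.array([q[0],-q[1],-q[2]]); return q[:2]/q[2]
E
python3 - <<'E'
from h import *
for c in ('top','scene'):
    save(grab_frame(c),c+'0.png'); print(c,camera_info(c))
print(camera_info('wrist'))
print(sense())
E
```

```text
pics
top {'intrinsics': array([[493.031016  ,   0.        , 314.43162247],
       [  0.        , 493.031016  , 236.67557177],
       [  0.        ,   0.        ,   1.        ]]), 'eye': array([0.41124776, 0.10841833, 1.1109378 ]), 'orientation': array([[-2.39793571e-02,  9.87988992e-01, -1.52652355e-01],
       [-9.99712446e-01, -2.36785734e-02,  3.78829306e-03],
       [ 1.28201857e-04,  1.52699300e-01,  9.88272689e-01]])}
scene {'intrinsics': array([[505.52627798,   0.        , 320.21795782],
       [  0.        , 505.52627798, 239.62896008],
       [  0.        ,   0.        ,   1.        ]]), 'eye': array([-0.28747493,  0.59959188,  0.60988337]), 'orientation': array([[-0.47982264,  0.40779925, -0.77683332],
       [-0.87710036, -0.20118778,  0.43614039],
       [ 0.02156836,  0.89063081,  0.45421532]])}
{'intrinsics': array([[407.2910565 ,   0.        , 313.89098348],
       [  0.        , 407.2910565 , 240.33546709],
       [  0.        ,   0.        ,   1.        ]]), 'hand_eye': array([[-7.51051227e-04,  9.47428563e-01,  3.19966489e-01,
         8.07908592e-02],
       [ 9.99
[... 345 characters left out ...]
1,
       -1.37779588e-03,  8.99997127e+01]), 'dq': array([ 0.0871779 , -0.0217089 ,  0.08517924, -0.08280002, -0.039686  ,
       -0.02410902]), 'joint_torque': array([-2.88760799e-03, -6.87248826e+01,  4.87805986e+01,  1.22169478e-02,
       -3.08266999e-04,  4.28540079e-05]), 'tcp_pos': array([0.12644973, 0.48345429, 0.25589921]), 'tcp_rot': array([[-9.67459997e-01,  2.53023923e-01, -2.20543723e-04],
       [ 2.53024018e-01,  9.67459542e-01, -9.38288200e-04],
       [-2.40422312e-05, -9.63559158e-04, -9.99999535e-01]]), 'wrist_force': array([-0.18383878,  0.37653814,  0.46509573]), 'torque': array([ 0.00720163, -0.02383025,  0.00192296]), 'grip_force': 0.0, 'opening': 0.08572976592077473}
```

View pics/top0.png

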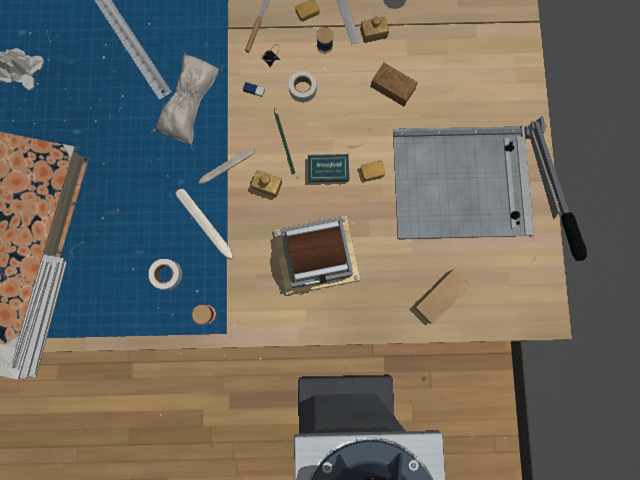

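View pics/scene0.png

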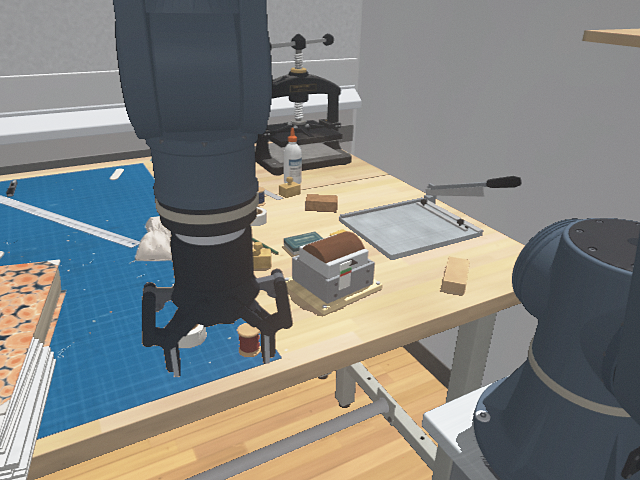

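The top picture shows the former with its dark crown at about (318,252) and the block at about (442,297). The scene picture shows the scale on the former's near side at (345,278). Next I measure both in the top view.

```bash
cat >> h.py <<'E'
def blob(mask,roi):
    m=np.zeros_like(mask); x0,y0,x1,y1=roi; m[y0:y1,x0:x1]=mask[y0:y1,x0:x1]
    m=cv2.morphologyEx(m,cv2.MORPH_OPEN,np.ones((3,3),np.uint8))
    c=max(cv2.findContours(m,cv2.RETR_EXTERNAL,cv2.CHAIN_APPROX_NONE)[0],key=cv2.contourArea); return c
def rect(c,cast):
    P=np.array([cast(p)[:2] for p in c[:,0].astype(float)],np.float32)*1000
    (cx,cy),(w,h),a=cv2.minAreaRect(P)
    if w<h: w,h,a=h,w,a+90
    return np.round([cx,cy,w,h,(a+90)%180-90],1)  # centre mm, long, short, angle of long axis from x
E
python3 - <<'E'
from h import *
im=cv2.imread('pics/top0.png'); hsv=cv2.cvtColor(im,cv2.COLOR_BGR2HSV)
for p in [(442,297),(318,252),(320,235),(318,270),(460,285),(400,280),(480,300),(425,310)]: print(p,hsv[p[1],p[0]])
m=((hsv[...,2]<120)&(hsv[...,1]>100)).astype(np.uint8)*255
c=blob(m,(270,215,365,295)); print('crown z98',rect(c,lambda p:onz('top',p,.098)),cv2.boundingRect(c))
big=cv2.resize(im[200:340,260:490],None,fx=3.4,fy=3.4,interpolation=cv2.INTER_CUBIC); cv2.imwrite('pics/c1.png',big)
print(onz('top',(442,297),.025))
E
```

```text
(442, 297) [ 17  97 161]
(318, 252) [  9 139  77]
(320, 235) [ 12 140  71]
(318, 270) [101  11 186]
(460, 285) [ 17  96 165]
(400, 280) [ 16  78 157]
(480, 300) [ 19  88 174]
(425, 310) [ 17  97 152]
crown z98 [540.9 101.  110.3  77.7 -80. ] (288, 227, 58, 46)
[ 0.43881698 -0.17150958  0.025     ]
```

View pics/c1.png

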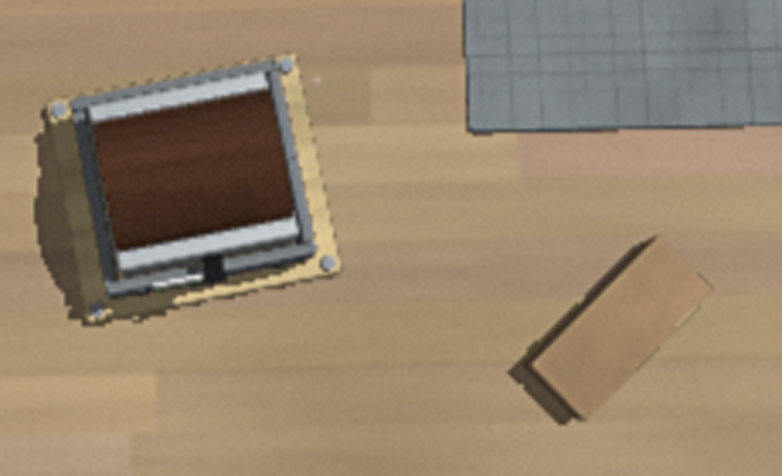

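The crop shows the crown with its axis tilted about 10° from world y. The block's top-face corners are at about (655,237), (712,290), (585,418) and (530,365). I'll take a wrist view over the crown on the way to the block.

```bash
cat >> h.py <<'E'
from scipy.spatial.transform import Rotation as Ro
def go(p,yang):
    s=sense(); R=np.array(s['tcp_rot']); a=np.radians(yang); y=np.array([np.cos(a),np.sin(a),0]); z=np.array([0,0,-1.])
    T=np.c_[np.cross(y,z),y,z]; print('shift',np.round(R.T@(np.array(p)-s['tcp_pos'])*1000,1),'turn',np.round(Ro.from_matrix(R.T@T).as_rotvec(degrees=True),1),'t',s['time_s'])
def wcam():
    s=sense(); H=np.array(camera_info('wrist')['hand_eye']); K=np.array(camera_info('wrist')['intrinsics']); im=grab_frame('wrist')
    T=np.eye(4); T[:3,:3]=s['tcp_rot']; T[:3,3]=s['tcp_pos']; W=T@H
    def cast(px,z):
        d=np.linalg.inv(K)@np.array([px[0],px[1],1.]); d=W[:3,:3]@np.array([d[0],-d[1],-d[2]]); e=W[:3,3]; return e+d*(z-e[2])/d[2]
    def pr(p):
        q=W[:3,:3].T@(np.array(p)-W[:3,3]); q=K@np.array([q[0],-q[1],-q[2]]); return q[:2]/q[2]
    return im,cast,pr
E
python3 - <<'E'
from h import *
C=[np.array(p)/3.4+(260,200) for p in [(655,237),(712,290),(585,418),(530,365)]]
P=np.array([onz('top',p,.025)[:2] for p in C],np.float32)*1000; print(P); print(cv2.minAreaRect(P), np.degrees(np.arctan2(*(P[0]-P[3])[::-1])), np.degrees(np.arctan2(*(P[1]-P[2])[::-1])))
go([.541,.101,.25],10)
E
```

```text
[[ 497.97375 -198.78621]
 [ 462.86362 -233.29277]
 [ 383.49695 -146.39273]
 [ 417.7917  -113.15214]]
((440.32763671875, -173.22244262695312), (49.2138786315918, 118.50420379638672), 43.11680221557617) -46.88319 -47.59424
shift [-497.8 -265.1    6.2] turn [-0.   0.  65.3] t 0.1
```

Call:
servo_tool([
  [[-498,-265,6],[0,0,65.3],100],
  [[-498,-265,6],[0,0,65.3],100],
  [[-498,-265,6],[0,0,65.3],100],
  [[-498,-265,6],[0,0,65.3],100],
  [[-498,-265,6],[0,0,65.3],100],
  [[-498,-265,6],[0,0,65.3],100],
  [[-498,-265,6],[0,0,65.3],100],
  [[-498,-265,6],[0,0,65.3],100],
  [[-498,-265,6],[0,0,65.3],100],
  [[-498,-265,6],[0,0,65.3],100],
])

```text
time_s: 1.35
tcp_pos: [0.5431, 0.0984, 0.2491]
tcp_rot: [[-0.17, 0.985, -0.001], [0.985, 0.17, -0.001], [-0.0, -0.001, -1.0]]
wrist_force: [-0.0, 1.1, 0.1]
opening: 0.0852
grip_force: 0.0
```

Call:
servo_tool([
  [[0,0,0],[0,0,0],100],
  [[0,0,0],[0,0,0],100],
])

```text
time_s: 1.6
tcp_pos: [0.5405, 0.1023, 0.2504]
tcp_rot: [[-0.176, 0.984, -0.0], [0.984, 0.176, 0.0], [0.0, -0.0, -1.0]]
wrist_force: [0.2, -0.6, -0.7]
opening: 0.0855
grip_force: 0.0
```

Run:
```python
from h import *
im,cast,pr=wcam(); save(im,'w1.png'); print(sense()['tcp_pos'])
hsv=cv2.cvtColor(im,cv2.COLOR_RGB2HSV)
m=((hsv[...,2]<130)&(hsv[...,1]>100)).astype(np.uint8)*255
c=blob(m,(60,60,600,440)); print(rect(c,lambda p:cast(p,.098)),cv2.boundingRect(c))
print(pr([.541,.101,.12]),pr([.541,.101,.098]))
```

```text
[0.54055761 0.10229575 0.25055085]
[542.8  96.6 119.8  80.5 -80.1] (252, 148, 125, 166)
[312.22700953 239.88748613] [312.33136152 229.73842062]
```

View pics/w1.png

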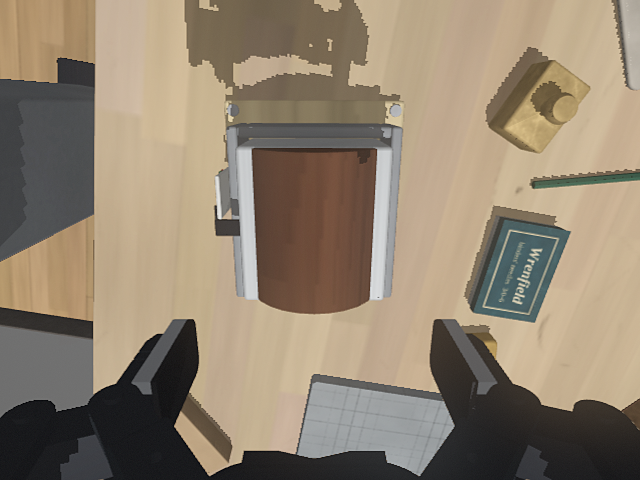

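The wrist view shows the crown upright in the picture, with columns about 252–377 and rows 148–313, symmetrical between the white platen strips. I'll fit its side edges and ends.

Run:
```python
from h import *
im,cast,pr=wcam()
hsv=cv2.cvtColor(im,cv2.COLOR_RGB2HSV)
m=((hsv[...,2]<130)&(hsv[...,1]>100)).astype(np.uint8)*255
L=[];Rr=[]
for r in range(170,285,3):
    xs=np.where(m[r,230:400])[0]+230; L.append(cast((xs[0]-.5,r),.098)); Rr.append(cast((xs[-1]+.5,r),.098))
for n,A in(('L',L),('R',Rr)):
    A=np.array(A)*1000; f=np.polyfit(A[:,1],A[:,0],1); print(n,'x at y=100',np.polyval(f,100),'ang',90-np.degrees(np.arctan(f[0])))
    exec(f'f{n}=f')
f=(fL+fR)/2; print('mid x',np.polyval(f,100),f,'width',(np.polyval(fR,100)-np.polyval(fL,100))*np.cos(np.arctan(f[0])))
a=cast((314,147.5),.098)*1000;b=cast((314,313.5),.12)*1000;print(a,b,(a+b)/2,np.linalg.norm((a-b)[:2]))
print('top view axis check', np.polyval(f,101.0))
# platen strips outer edges
g=((hsv[...,1]<40)&(hsv[...,2]>190)).astype(np.uint8)
for r in (180,200,250,270,285):
    xs=np.where(g[r,200:420])[0]+200; p,q=cast((xs[0]-.5,r),.098),cast((xs[-1]+.5,r),.098); print(r,xs[0],xs[-1],(p+q)/2*1000,np.polyval(f,(p+q)[1]/2*1000),np.linalg.norm(p-q))
go([.4403,-.1732,.2],43)
```

```text
L x at y=100 501.2872401261085 ang 99.91002615354256
R x at y=100 583.0768170392754 ang 99.85706185847148
mid x 542.182028582692 [-1.74232032e-01  5.59605232e+02] width 80.57570992100439
[532.46884542 155.98991197  98.        ] [551.45817364  49.16224651 120.        ] [541.96350953 102.57607924 109.        ] 108.50227967857846
top view axis check 542.0077965503529
180 215 388 [528.01754323 133.74045901  98.        ] 536.3033598374266 0.11541489242639623
200 216 387 [530.26081957 120.37915599  98.        ] 538.6313268175244 0.115915835578806
250 243 385 [544.83437109  86.55887561  98.        ] 544.5239030022047 0.10039773865990885
270 244 383 [547.1447375   71.54040789  98.        ] 547.1406011559627 0.09995938944890434
285 245 382 [549.19668876  59.98513811  98.        ] 549.1538992934424 0.09980170659231241
shift [-253.5 -147.3   50.5] turn [  0.   -0.  -32.9] t 1.7
```

Call:
servo_tool([
  [[-253,-147,50],[0,0,-33],100],
  [[-253,-147,50],[0,0,-33],100],
  [[-253,-147,50],[0,0,-33],100],
  [[-253,-147,50],[0,0,-33],100],
  [[-253,-147,50],[0,0,-33],100],
  [[-253,-147,50],[0,0,-33],100],
  [[-253,-147,50],[0,0,-33],100],
  [[-253,-147,50],[0,0,-33],100],
])

```text
time_s: 2.7
tcp_pos: [0.4412, -0.1722, 0.2006]
tcp_rot: [[-0.684, 0.729, 0.001], [0.729, 0.684, -0.0], [-0.0, 0.0, -1.0]]
wrist_force: [0.7, 0.5, 0.2]
opening: 0.0857
grip_force: 0.0
```

Run:
```python
from h import *
im,cast,pr=wcam(); save(im,'w2.png'); hsv=cv2.cvtColor(im,cv2.COLOR_RGB2HSV)
s=sense(); print(s['tcp_pos'],s['tcp_rot'][:,1])
print(np.round([pr([.4403,-.1732,.025])],0))
for p in [(.498,-.199),(.463,-.233),(.3835,-.146),(.418,-.113)]: print(np.round(pr([*p,.025])))
```

```text
[ 0.44119777 -0.17225404  0.20054174] [7.29319793e-01 6.84172903e-01 2.82336749e-04]
[[311. 218.]]
[342. 289.]
[280. 290.]
[278. 137.]
[347. 136.]
```

View pics/w2.png

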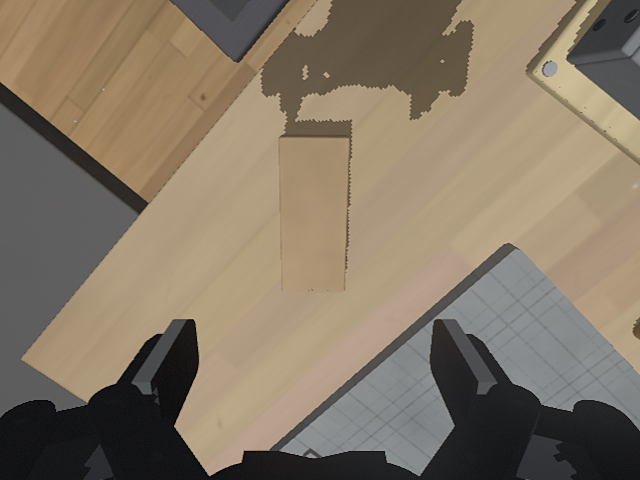

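The block's top face has corners at about (280,137), (350,137), (345,290) and (282,290), nearly square to the tool and a little right of the prediction. Next I compute the grasp.

Run:
```python
from h import *
im,cast,pr=wcam()
P=np.array([cast(p,.025)[:2] for p in [(279.5,137),(349.5,137),(345,290.5),(282,290.5)]],np.float32)*1000
(c,s,a)=cv2.minAreaRect(P); print(P,c,s,a,P.mean(0)); m=P.mean(0)/1000
go([m[0],m[1],.030],42.8)
```

```text
[[ 384.39352 -145.47452]
 [ 419.9742  -112.15003]
 [ 500.2849  -198.26112]
 [ 463.99683 -232.22934]] (441.9855041503906, -172.18968200683594) (49.70570373535156, 117.8404769897461) 43.003849029541016 [ 442.16235 -172.02875]
shift [ -0.4   0.9 170.5] turn [0.  0.  0.4] t 2.8
```

Call:
servo_tool([
  [[0,1,60],[0,0,0.3],100],
  [[0,1,110],[0,0,0.3],100],
  [[0,1,150],[0,0,0.3],100],
  [[0,1,170],[0,0,0.3],100],
  [[0,1,170],[0,0,0.3],100],
  [[0,1,170],[0,0,0.3],50],
  [[0,1,170],[0,0,0.3],50],
  [[0,1,170],[0,0,0.3],50],
  [[0,1,170],[0,0,0.3],50],
  [[0,1,170],[0,0,0.3],50],
], newtons=30)

```text
time_s: 4.05
tcp_pos: [0.4422, -0.1729, 0.0315]
tcp_rot: [[-0.679, 0.734, 0.002], [0.734, 0.679, -0.0], [-0.002, 0.001, -1.0]]
wrist_force: [-0.8, 1.9, 7.5]
opening: 0.0492
grip_force: 30.3
```

Call:
servo_tool([
  [[0,0,0],[0,0,0],45],
  [[0,0,0],[0,0,0],45],
  [[0,0,0],[0,0,0],45],
  [[0,0,0],[0,0,0],45],
])

```text
time_s: 4.55
tcp_pos: [0.4422, -0.1729, 0.0315]
tcp_rot: [[-0.679, 0.734, 0.002], [0.734, 0.679, -0.0], [-0.002, 0.001, -1.0]]
wrist_force: [-0.3, 2.2, 8.0]
opening: 0.0493
grip_force: 30.3
```

Call:
servo_tool([
  [[0,0,-15],[0,0,0],45],
  [[0,0,-60],[0,0,0],45],
  [[0,0,-110],[0,0,0],45],
  [[0,0,-150],[0,0,0],45],
  [[0,0,-170],[0,0,0],45],
  [[0,0,-170],[0,0,0],45],
  [[0,0,-170],[0,0,0],45],
])

```text
time_s: 5.42
tcp_pos: [0.4411, -0.1726, 0.1997]
tcp_rot: [[-0.679, 0.734, -0.001], [0.734, 0.679, 0.0], [0.001, -0.0, -1.0]]
wrist_force: [-0.1, 0.4, -1.6]
opening: 0.0492
grip_force: 32.6
```

Run:
```python
from h import *
s=sense(); print(s['tcp_pos'],s['wrist_force'],s['opening'])
im,cast,pr=wcam(); save(im,'w3.png')
go([.5419,.102,.20],9.9)
```

```text
[ 0.44106206 -0.17260758  0.19966867] [-0.14275101  0.41729685 -1.57582424] 0.04920108130443132
shift [133.1 260.5  -0.6] turn [-0.  -0.1 32.8] t 5.475
```

View pics/w3.png

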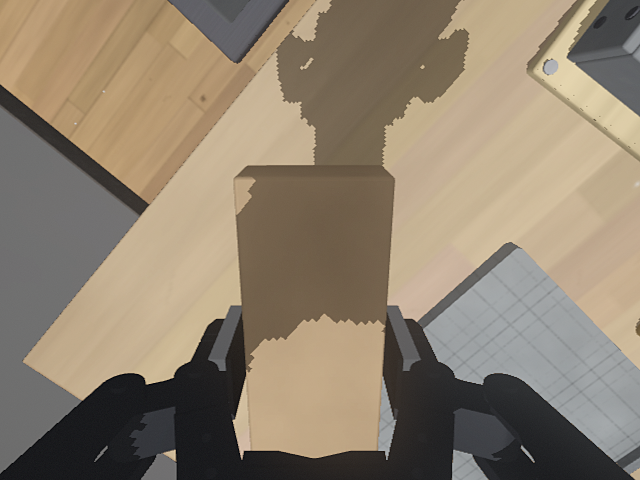

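The block is held straight. Its far end edge is at row 178, columns 234–394, with the middle at 314, so it is centred across. I'll work out where the grasp sits along its length.

Run:
```python
from h import *
im,cast,pr=wcam(); s=sense(); R=s['tcp_rot']
for px in [(234,178),(394,178),(314,178)]: print(np.round(R.T@(cast(px,s['tcp_pos'][2]-.0065)-s['tcp_pos'])*1000,1))
```

```text
[ 59.4 -23.4   6.6]
[59.4 25.   6.6]
[59.4  0.8  6.6]
```

Call:
servo_tool([
  [[30,60,0],[0,0,8],45],
  [[60,118,0],[0,0,16],45],
  [[90,175,0],[0,0,24],45],
  [[118,225,0],[0,0,30],45],
  [[132.5,259.8,0],[0,0,32.8],45],
  [[132.5,259.8,0],[0,0,32.8],45],
  [[132.5,259.8,0],[0,0,32.8],45],
  [[132.5,259.8,0],[0,0,32.8],45],
  [[132.5,259.8,0],[0,0,32.8],45],
])

```text
time_s: 6.65
tcp_pos: [0.5421, 0.1001, 0.2004]
tcp_rot: [[-0.172, 0.985, 0.0], [0.985, 0.172, -0.0], [-0.0, 0.0, -1.0]]
wrist_force: [-0.2, -0.5, -0.5]
opening: 0.0493
grip_force: 32.5
```

Run:
```python
from h import *
s=sense(); print(s['tcp_pos'],s['wrist_force'],s['opening'],np.degrees(np.arctan2(*s['tcp_rot'][:2,1][::-1])))
go([.541,.102,.157],9.9)
```

```text
[0.54209046 0.10007441 0.20039192] [-0.24347761 -0.49172758 -0.51080323] 0.04934942371536882 9.88263799552884
shift [ 2.1 -0.7 43.4] turn [ 0.  0. -0.] t 6.65
```

Call:
servo_tool([
  [[2,-0.7,20],[0,0,0],45],
  [[2,-0.7,34],[0,0,0],45],
  [[2,-0.7,43],[0,0,0],45],
  [[2,-0.7,43],[0,0,0],45],
  [[2,-0.7,45],[0,0,0],45],
  [[2,-0.7,46],[0,0,0],45],
  [[2,-0.7,47],[0,0,0],45],
  [[2,-0.7,47],[0,0,0],45],
])

```text
time_s: 7.65
tcp_pos: [0.5412, 0.1028, 0.1533]
tcp_rot: [[-0.173, 0.985, 0.0], [0.985, 0.173, -0.0], [-0.0, 0.0, -1.0]]
wrist_force: [0.2, -0.1, -0.7]
opening: 0.0494
grip_force: 32.5
```

Call:
servo_tool([
  [[0,0,0.7],[0,0,0],45],
  [[0,0,1.2],[0,0,0],45],
  [[0,0,1.2],[0,0,0],45],
])

```text
time_s: 8.02
tcp_pos: [0.5412, 0.1027, 0.1521]
tcp_rot: [[-0.173, 0.985, -0.0], [0.985, 0.173, -0.0], [-0.0, -0.0, -1.0]]
wrist_force: [0.2, -0.1, -1.6]
opening: 0.0494
grip_force: 32.5
```

Call:
servo_tool([
  [[0,0,0.5],[0,0,0],45],
  [[0,0,0.8],[0,0,0],45],
  [[0,0,0.8],[0,0,0],45],
])

```text
time_s: 8.4
tcp_pos: [0.5412, 0.1027, 0.1515]
tcp_rot: [[-0.173, 0.985, 0.0], [0.985, 0.173, 0.0], [0.0, 0.0, -1.0]]
wrist_force: [-1.7, 0.2, 3.3]
opening: 0.0494
grip_force: 32.9
```

Call:
servo_tool([
  [[0,0,-0.3],[0,0,0],57],
  [[0,0,-0.3],[0,0,0],62],
  [[0,0,-0.3],[0,0,0],68],
  [[0,0,-0.3],[0,0,0],68],
  [[0,0,-0.3],[0,0,0],68],
  [[0,0,-0.3],[0,0,0],68],
], newtons=20)

```text
time_s: 9.15
tcp_pos: [0.5412, 0.1028, 0.1516]
tcp_rot: [[-0.173, 0.985, 0.0], [0.985, 0.173, 0.0], [0.0, 0.0, -1.0]]
wrist_force: [-0.3, 0.5, 0.4]
opening: 0.058
grip_force: 0.0
```

Run:
```python
from h import *
s=sense(); print(s['tcp_pos'],s['wrist_force'],s['torque'],s['opening'])
im,cast,pr=wcam(); save(im,'w4.png'); sc=grab_frame('scene'); save(sc,'s4.png')
q=proj('scene',[.541,.102,.13]).astype(int); print(q)
crop=cv2.resize(sc[q[1]-70:q[1]+80,max(0,q[0]-100):q[0]+100],None,fx=2.4,fy=2.4,interpolation=cv2.INTER_CUBIC)
w=cv2.resize(im,(480,360)); cv2.imwrite('pics/c4.png',cv2.cvtColor(cv2.copyMakeBorder(np.vstack([w[140:], crop[:360]]),0,0,0,0,0),cv2.COLOR_RGB2BGR))
```

```text
[0.54116875 0.10277083 0.15161299] [-0.2751522   0.46020222  0.41063069] [ 0.00230803 -0.00788712  0.03219417] 0.05796609267370392
[333 234]
```

View pics/c4.png

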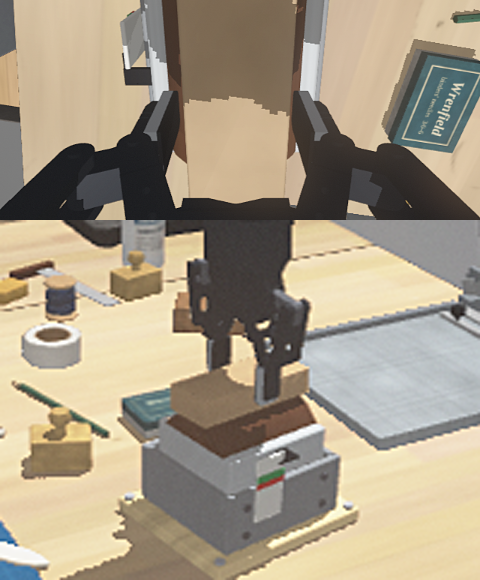

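The block rests on the crown between the opened fingers, and its tilt can't be judged at this resolution. I'll back off and look along the crown at the block's end face.

Call:
servo_tool([
  [[0,0,0],[0,0,0],78],
  [[0,0,-4],[0,0,0],78],
  [[0,0,-12],[0,0,0],78],
  [[0,0,-30],[0,0,0],80],
  [[0,0,-50],[0,0,0],80],
  [[30,0,-50],[0,-10,0],80],
  [[60,0,-50],[0,-20,0],80],
  [[82,0,-50],[0,-30,0],80],
  [[82,0,-50],[0,-30,0],80],
  [[82,0,-50],[0,-30,0],80],
])

```text
time_s: 10.5
tcp_pos: [0.5272, 0.1836, 0.2018]
tcp_rot: [[-0.15, 0.985, 0.086], [0.854, 0.173, -0.491], [-0.499, 0.0, -0.867]]
wrist_force: [-0.5, -0.9, 0.3]
opening: 0.068
grip_force: 0.0
```

Run:
```python
from h import *
s=sense(); print(s['tcp_pos'],s['wrist_force'],s['time_s']); print(s['tcp_rot'])
im,cast,pr=wcam(); save(im,'w5.png')
a=np.radians(99.9);u=np.array([np.cos(a),np.sin(a)]);v=np.array([u[1],-u[0]])
for x in(-25,25):
  for z in (.12,.145): print(x,z,np.round(pr([*(np.array([.541,.102])+u*.06+v*x/1000),z]),1))
```

```text
[0.52719159 0.18359228 0.20181871] [-0.47131722 -0.85847604  0.3061531 ] 10.5
[[-1.49946796e-01  9.84918655e-01  8.63203452e-02]
 [ 8.53700521e-01  1.73018039e-01 -4.91182429e-01]
 [-4.98709714e-01  4.04924877e-05 -8.66769070e-01]]
-25 0.12 [261.6 229.8]
-25 0.145 [257.1 268.8]
25 0.12 [359.7 229.8]
25 0.145 [363.7 268.8]
```

View pics/w5.png

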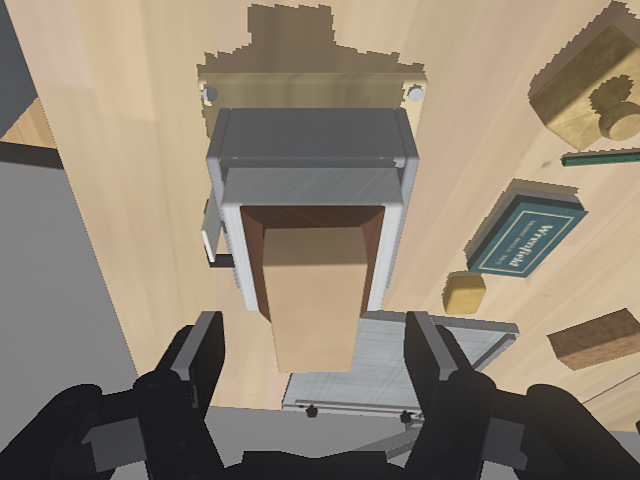

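The end face shows its lower edge running from about (264,229) to (366,227) and its upper edge near row 265. The crown base spans columns 242–385 at row 206. So the block is about 1 mm to the right and leans about 1°, and I'll fit the edges to get exact figures.

Run:
```python
from h import *
im=cv2.imread('pics/w5.png'); g=cv2.GaussianBlur(im,(0,0),1).astype(float)
def sub(d):
    i=int(np.argmax(d)); 
    if 0<i<len(d)-1:
        a,b,c=d[i-1:i+2]; return i+.5*(a-c)/(a-2*b+c+1e-9)
    return i
def hor(r0,r1,c0,c1):
    X=np.arange(c0,c1,2); Y=[r0+.5+sub(np.abs(np.diff(g[r0:r1,c].sum(1)))) for c in X]
    f=np.polyfit(X,Y,1); k=np.abs(np.polyval(f,X)-Y)<1.5; f=np.polyfit(X[k],np.array(Y)[k],1); print('H',r0,'slope deg',np.degrees(np.arctan(f[0])).round(2),'row@314',np.polyval(f,314).round(1),k.mean())
def ver(c0,c1,r0,r1):
    Y=np.arange(r0,r1); X=[c0+.5+sub(np.abs(np.diff(g[r,c0:c1].sum(1)))) for r in Y]
    f=np.polyfit(Y,X,1); k=np.abs(np.polyval(f,Y)-X)<1.5; f=np.polyfit(Y[k],np.array(X)[k],1); print('V',c0,'slope',f[0].round(3),'col@ends',np.polyval(f,[r0,r1]).round(1),k.mean()); return f
hor(220,240,275,355); hor(258,273,275,355); hor(198,214,255,375); hor(160,175,240,385)
a=ver(255,272,234,260); b=ver(360,376,234,260)   # block end face sides
c=ver(262,284,280,360); d=ver(345,372,280,360)  # block top sides
e=ver(215,226,180,200); f=ver(398,408,172,200)
for n,p,q,r in(('end',a,b,232),('end',a,b,262),('top',c,d,280),('top',c,d,360),('platen',e,f,190)): print(n,r,'mid',(np.polyval(p,r)+np.polyval(q,r))/2)
for r in (206,): 
    for lo,hi in((232,255),(375,395)): print('crown corner col',[round(lo+.5+sub(np.abs(np.diff(g[k,lo:hi].sum(1)))),1) for k in range(208,226,3)])
```

```text
H 220 slope deg -1.12 row@314 227.4 1.0
H 258 slope deg -1.11 row@314 265.0 1.0
H 198 slope deg -0.0 row@314 205.0 1.0
H 160 slope deg 0.03 row@314 167.3 1.0
V 255 slope -0.084 col@ends [264.5 262.4] 1.0
V 360 slope 0.187 col@ends [362.6 367.5] 0.5384615384615384
V 262 slope 0.141 col@ends [264.4 275.7] 0.9625
V 345 slope -0.289 col@ends [371.7 348.5] 0.3875
V 215 slope -0.049 col@ends [223. 222.] 0.95
V 398 slope -0.065 col@ends [403.  401.2] 1.0
end 232 mid 313.48410009746993
end 262 mid 315.0269411103693
top 280 mid 318.0469513465409
top 360 mid 312.1166720160555
platen 190 mid 312.18595958257805
crown corner col [np.float64(239.2), np.float64(239.5), np.float64(240.1), np.float64(240.5), np.float64(241.2), np.float64(241.7)]
crown corner col [np.float64(384.8), np.float64(384.5), np.float64(383.9), np.float64(383.5), np.float64(382.8), np.float64(382.4)]
```

Run:
```python
from h import *
im,cast,pr=wcam()
a=np.radians(99.9);u=np.array([np.cos(a),np.sin(a)])
# along-crown position from rows: crown end base (row 205,z98), block end lower/upper edges
for row,z in((205,.098),(227.4,.12),(265.0,.145)): print(z,'u mm',round(float((cast((314,row),z)[:2]-[.541,.102])@u*1000),1))
go([.5406,.1026,.20],9.9)
```

```text
0.098 u mm 55.3
0.12 u mm 60.6
0.145 u mm 61.7
shift [-69.   -0.7  42.5] turn [ 0.  29.9 -0.1] t 10.6
```

Call:
servo_tool([
  [[-17,0,10],[0,8,0],50],
  [[-35,0,21],[0,15,0],15],
  [[-52,-0.4,32],[0,22,0],15],
  [[-69,-0.7,42.5],[0,29.9,0],15],
  [[-69,-0.7,42.5],[0,29.9,0],15],
  [[-69,-0.7,42.5],[0,29.9,0],15],
  [[-69,-0.7,42.5],[0,29.9,0],15],
  [[-69,-0.7,42.5],[0,29.9,0],15],
])

```text
time_s: 11.6
tcp_pos: [0.5402, 0.1044, 0.1992]
tcp_rot: [[-0.174, 0.985, 0.0], [0.985, 0.174, -0.002], [-0.002, -0.0, -1.0]]
wrist_force: [0.0, -0.2, -0.7]
opening: 0.0128
grip_force: 0.0
```

Run:
```python
from h import *
s=sense(); print(s['wrist_force'],s['opening'])
go([.5406,.1026,.175],9.9)
```

```text
[ 0.01695179 -0.23604006 -0.69082385] 0.012810491514824265
shift [-1.8  0.1 24.2] turn [-0.   0.1  0.1] t 11.6
```

Call:
servo_tool([
  [[-1,0,10],[0,0,0],15],
  [[-1,0,18],[0,0,0],15],
  [[-1,0,23],[0,0,0],15],
  [[-1,0,24],[0,0,0],15],
  [[-1,0,25],[0,0,0],15],
  [[-1,0,26],[0,0,0],15],
  [[-1,0,27],[0,0,0],15],
  [[-1,0,28],[0,0,0],15],
  [[-1,0,28],[0,0,0],15],
])

```text
time_s: 12.72
tcp_pos: [0.5405, 0.1026, 0.1712]
tcp_rot: [[-0.173, 0.985, 0.0], [0.985, 0.173, -0.002], [-0.002, -0.0, -1.0]]
wrist_force: [-0.3, 0.5, 0.3]
opening: 0.0127
grip_force: 0.0
```

Call:
servo_tool([
  [[0,0,0.7],[0,0,0],15],
  [[0,0,1.4],[0,0,0],15],
  [[0,0,2],[0,0,0],15],
  [[0,0,2],[0,0,0],15],
])

```text
time_s: 13.22
tcp_pos: [0.5404, 0.1026, 0.1693]
tcp_rot: [[-0.173, 0.985, 0.0], [0.985, 0.173, -0.002], [-0.002, -0.0, -1.0]]
wrist_force: [-1.2, -0.2, 3.7]
opening: 0.0127
grip_force: 2.0
```

Call:
servo_tool([
  [[0,0,1.2],[0,0,0],15],
  [[0,0,2.4],[0,0,0],15],
  [[0,0,3.6],[0,0,0],15],
  [[0,0,4.8],[0,0,0],15],
  [[0,0,6],[0,0,0],15],
  [[0,0,7],[0,0,0],15],
  [[0,0,8],[0,0,0],15],
  [[0,0,8],[0,0,0],15],
])

```text
time_s: 14.22
tcp_pos: [0.5404, 0.1026, 0.1615]
tcp_rot: [[-0.173, 0.985, 0.0], [0.985, 0.173, -0.002], [-0.002, 0.0, -1.0]]
wrist_force: [-4.2, -0.8, 10.5]
opening: 0.0127
grip_force: 5.0
```

Call:
servo_tool([
  [[0,-0.2,0.8],[0,0,0],15],
  [[0,-0.4,1.6],[0,0,0],15],
  [[0,-0.6,2.4],[0,0,0],15],
  [[0,-0.6,2.9],[0,0,0],15],
  [[0,-0.6,2.9],[0,0,0],15],
])

```text
time_s: 14.85
tcp_pos: [0.5401, 0.1025, 0.1589]
tcp_rot: [[-0.173, 0.985, 0.001], [0.985, 0.173, -0.002], [-0.002, 0.001, -1.0]]
wrist_force: [-4.1, -1.3, 13.0]
opening: 0.0127
grip_force: 6.1
```

Run:
```python
from h import *
im,cast,pr=wcam(); save(im,'w6.png'); sc=grab_frame('scene'); s=sense(); print(s['wrist_force'],s['torque'],s['tcp_pos'],s['time_s'])
q=(333,240); crop=cv2.resize(sc[q[1]-40:q[1]+70,q[0]-60:q[0]+60],(480,440),interpolation=cv2.INTER_CUBIC)
w=im[60:400,150:450]; w=cv2.resize(w,(320,440)) 
save(np.hstack([w,crop]),'c6.png')
```

```text
[-3.94892368 -1.24391573 12.24688554] [-0.1031589  0.9369596 -0.039048 ] [0.54007932 0.10250985 0.15892167] 14.95
```

View pics/c6.png

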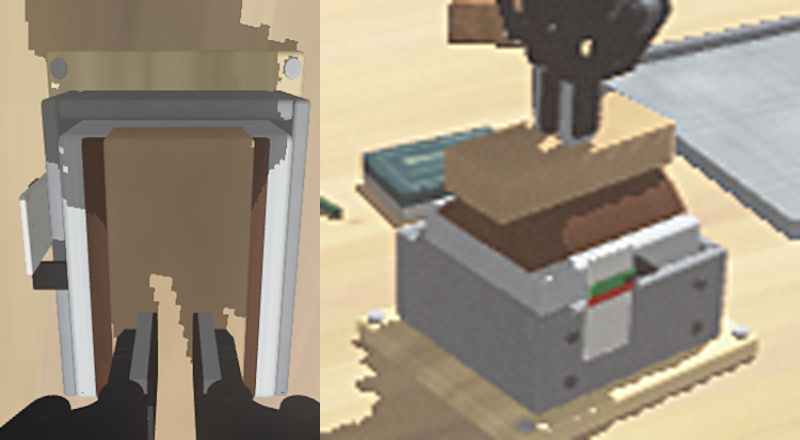

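The block is level, pressed and centred. The pointer stands beside the green mark, right of the scale at about (645,268) in the crop. Force (about 12.5 N) and travel (about 10.5 mm) both agree with mid-band, so I'll hold briefly and check that it stays put.

Call:
servo_tool([
  [[0,0,0.2],[0,0,0],15],
  [[0,0,0.2],[0,0,0],15],
  [[0,0,0.2],[0,0,0],15],
  [[0,0,0.2],[0,0,0],15],
  [[0,0,0.2],[0,0,0],15],
  [[0,0,0.2],[0,0,0],15],
  [[0,0,0.2],[0,0,0],15],
  [[0,0,0.2],[0,0,0],15],
])

```text
time_s: 15.95
tcp_pos: [0.5401, 0.1025, 0.1587]
tcp_rot: [[-0.173, 0.985, 0.001], [0.985, 0.173, -0.002], [-0.002, 0.001, -1.0]]
wrist_force: [-3.8, -0.9, 13.1]
opening: 0.0132
grip_force: 6.1
```

Run:
```python
from h import *
im,_,_=wcam(); save(im,'w7.png'); a=cv2.imread('pics/w6.png'); b=cv2.imread('pics/w7.png')
print('moved px', (np.abs(a.astype(int)-b).sum(2)>60).sum(), sense()['wrist_force'], sense()['tcp_pos'])
print(hand_in())
```

```text
moved px 572 [-4.52218777 -0.76765261 12.50897764] [0.54007505 0.10249119 0.1587186 ]
the job is handed in; nothing more can be done
None
```

I laid the block along the crown, let it balance by itself (leaning about 1.5°), then pressed it to about 10.7 mm at about 13 N, near the middle of the green band, and handed the job in at about 16 s still pressing; the travel is worked out from force and tool height, and the pointer picture agreed but was coarse.

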